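# Lock the bread board back into its crumb tray

## Task

Put the slatted bread board back in its crumb-tray frame: push it away from you at its slant so that its back tongue goes into the groove of the sprung back bar and presses the bar back, then lower its front gently until it lies flat below the front lip. Ease it towards you slowly under the spring, never letting the bar snap back, until its front tongue is fully home under the front lip, and leave the crockery and tins around it where they stand.

Things in the scene. Friction and masses are not known exactly. Their poses are not given: they have to be found in the camera images.
- frame: Crumb-tray frame of brown wood, 238 deep (x) x 279 wide (y) x 52 mm high, open on top, steel pan inside. Origin under its centre on the worktop; x to its back (away from the robot), y left, z up. The board sits on ledges 30 mm high at the sides and front, between side walls 243 mm apart. With the board home, the board's origin is at x 0, y 0, z 30 mm here and the board is flush with the rails.
- front_lip (a point): Middle of the upper back edge of the fixed front rail's lip, 52 mm up, at x = -70 mm of the frame (frame's axes). The lip is 11.5 mm thick and overhangs the front ledge; below it a slot 10.5 mm high runs 11.5 mm towards the robot and takes the board's front tongue.
- rail (a joint): Travel in m of the sprung back bar towards the back: 0 at its stop, at most 0.026. Pale wood bar, 25 x 241 mm, top 52 mm up, front face at x = 67 mm of the frame plus this value. Springs push it to the robot with 7 N at 0, 8 N at 0.003 (board home), 350 N/m beyond; little damping, so it snaps if let go. The flat board's front tongue clears the front lip from 0.013; 0.015 to 0.018 is safe.
- groove (a point): Middle of the mouth of the groove in the sprung bar's front face, 35 mm up; the groove is 13 mm deep and 11 mm high and faces the robot. Moves with the bar, has the frame's axes.
- board_push (a point): Centre of the rounded back edge of the board's hand hole, half-way up its thickness (board's axes: x to its back, y left, z up). The hole goes right through, 48 mm along x in front of it, 77 mm wide along y; closed fingers in it push the board back and, by friction on this edge, hold up or lower its front. Board home: x 18, y 0, z 41 mm in the frame.
- board: The bread board: pale slats, loose, 0.26 to 0.42 kg; origin at the centre of its underside (board's axes); 140 x 240 x 22 mm plus tongues 8 mm thick on its lower edges, 12 mm long at the back (to x = 82 mm), 10 mm at the front (to x = -80 mm). At the start it slants, front up about 11 degrees: underside on the front lip, back tongue on the side ledges 13 to 25 mm short of the bar.
- board_tongue (a point): Middle of the tip of the board's back tongue, with the board's axes.
- mug: Fern mug, 82 x 114 x 89 mm, left of the frame: to be left alone. Origin under its centre.
- ramekin: White fluted ramekin, 70 x 69 x 40 mm, right of the frame: to be left alone. Origin under its centre.
- caddy: Small tea caddy, 56 mm across, 62 mm high, right of the frame: to be left alone. Origin under its centre.
- espresso_cup_4: Small fern cup, 58 x 81 x 56 mm, farther right on the worktop: to be left alone. Origin under its centre.

How it is judged (in metres and radians):
On the way, in this order (a step that is already met when the one before it is completed fails the run):
1. the back tongue is in the groove and presses the bar back, the board still slanting (value of joint rail above 0.003 m and angle between board's own z axis and vertical above 0.08 rad and x of board_tongue in the frame of groove above 0.004 m and z of board_tongue in the frame of groove between -0.006 and 0.006 m), for 0.05 s.
2. the board lies flat in the frame while it is still held back against the spring (value of joint rail above 0.006 m and angle between board's own z axis and vertical below 0.03 rad and z of board in the frame of frame below 0.033 m), for 0.05 s.
At the end, for the whole second after the job is handed in: The board lies flat (within 1.4 degrees) at its seat (within 3 mm front to back and in height, 4 mm sideways), its back tongue at least 8 mm into the groove and its front tongue under the front lip, the sprung bar back to within 6 mm of its stop (angle between board's own z axis and vertical below 0.025 rad and x of board in the frame of frame between -0.003 and 0.003 m and y of board in the frame of frame between -0.004 and 0.004 m and z of board in the frame of frame between 0.027 and 0.033 m and x of board_tongue in the frame of groove above 0.008 m and value of joint rail below 0.006 m and horizontal distance between board and frame below 0.005 m); the robot touches nothing.
It fails at once if the sprung bar snapped back (faster than 0.15 m/s) (velocity of joint rail below -0.15 m/s).
It fails at once if the board was dropped or thrown (turning faster than 2.5 rad/s) once the bar was pressed back (angular speed of board above 2.5 rad/s and value of joint rail above 0.006 m).
It fails at once if the mug, ramekin, caddy or cup was shifted by more than 30 mm (distance of any of mug, ramekin, caddy, espresso_cup_4 from where it was at the start of the episode above 0.03 m).
It also fails if it takes over 38 s, if anything falls off the work surface, if the arm or the gripper's body presses on something with over 40 N, if the wrist force passes 120 N, or if a joint passes its speed limit or range.

## Robot

A 7-joint arm with a two-finger parallel gripper is mounted at the origin on a cart in front of the work surface, level with it; the furniture and walls round the work are solid. World frame = base frame: x ahead of the robot, y to its left, z up, the work surface at z = 0. Lengths are in m, angles in degrees, forces in N, time in s.
With the tool pointing down it reaches from about 0.425 to 0.875 m from the base axis. Payload 4.7 kg.
Tool frame: the origin (TCP) lies between the finger pads; the fingertips stand 19 mm ahead of it and the grasp point (between the pads) is the TCP; x points along the fingers, z is the direction in which the jaws open and shut, and the axes are right-handed (so a half turn about x gives the same grasp; the last joint's range is limited). The gripper opens to 87 mm and grips with 3 to 60 N. Pads are 19 mm wide; open, the fingers measure 117 mm over their backs; the gripper's body (75 mm by 190 mm) begins 51 mm behind the grasp point.
Start: joints at [66.698, 18.392, -4.016, 83.108, 1.295, 78.541, -3.26], TCP at [0.266, -0.593, 0.242] pointing down, gripper open.
Joint ranges: [-163.93, 163.93], [-17.29, 119.83], [-79.2, 71.16], [3.27, 140.29], [-89.18, 269.18], [5.43, 117.66], [-154.24, 154.24]. Speed limits (degrees/s): [147.25, 147.25, 180, 180, 180, 180, 180].

## Interface

Orientations are given as [roll, pitch, yaw] about the fixed x, y, z axes, in that order (R = Rz(yaw) Ry(pitch) Rx(roll)).
In Python, from cell import monitor, read_camera, camera_model, env, regions_of gives the robot as it stands. The module is installed in compiled form; this text tells all that it offers.
- The arm moves only by the tool step_arm, never from a script. Its argument "deltas" is a list of rows, each a list of 5 numbers: the gripper's target within -1 to 1 (fully open at 1, half-way at 0, shut at -1), then the shift along the tool's x, y, z in m, then the turn about the tool's x in degrees. A call has 1 to 12 rows; each row is the pose to reach, as a shift and turn from the pose commanded when the call began, along the tool's axes at that moment; what a row does not reach only later rows make up. A row lasts 1/8 s, in which the tool goes at most 62.5 mm and 10.7 degrees, less where a joint would pass 70% of its speed; a pose out of reach is approached as far as the arm can. A call with a gripper value outside its range is refused whole. The fingers move at their own pace and stop on an object; "newtons" is the grip in N (left out, the last holds). Time passes only in rows, so rows that repeat a pose let the fingers close. It gives the time, the measured TCP pose, the force and the opening at its end, in the units of the state.
- monitor.get_obs(): the state, without advancing time (a new reading comes with each control period).
- read_camera(name): name is "scene" or "top" or "wrist"; returns (picture, depth): 400x640x3 uint8, red, green, blue; 400x640 float32, m along the optical axis (not along the pixel's ray), 0 where there is no reading.
- camera_model(name): a dict with "fx", "fy", "cx", "cy" (pixels), "xyz" and "attitude" of the camera in the world. Camera axes: x right, y down, z forward; pixel columns grow to the right and rows downward; lengths in m; the calibration is good to about 2 mm. A picture is of the moment at which its call begins: read the wrist's pose just before it. camera_model takes no time and is no camera call; for the wrist camera it gives the pose at the moment of the call.
- env.sign_off(): hands the job in, once; it reports no verdict.
Trained networks look in the newest picture that a camera, given by its name, has taken for a name from the list of things; names that differ only in an ending like _2 or _b are one class to them, and where a whole thing is asked for, a point or a joint stands for the part that bears it (a point fixed in the world has none). Each returns a list of dicts, best first, with "p" (0 to 1); they miss things now and then, are a little off and sometimes report something else, mostly with a low value. They report only what shows in the picture. A call takes as long as a camera call.
- regions_of(camera, thing): "pixels" (400x640 bool, what is visible of it) and "pixel" ([column, row] in pixels, amid what is visible of it).
The state is a dict: "time_s": time; "qpos": joint angles; "joint_velocities": joint speeds; "effort": joint torques, N m; "tool_pos": TCP position; "tool_rot": TCP orientation; "force": force on the tool from outside, world axes, zero at the start; "wrist_torque": the same for the moment, N m; "grip_width": finger opening in m.
Only numpy, scipy, OpenCV 4.12 (cv2) and the standard library are available. Lean on these libraries where they do the work, as an engineer would, in place of code of your own. Each camera call takes 0.05 s, during which the arm holds its last target. There are 200 camera calls.

## Working session

There is one attempt and no reset: what is moved stays moved. The work goes in short steps, Python scripts to look and compute and a tool call to move; the robot and the scene stay as the last step left them, time stands still between calls to the robot, and variables do not carry over. Pictures are saved under pics/ and viewed, about 8 in all and at most 12, crops included, and the job is handed in when it is done.

Besides the shell and the picture viewer there is one more tool, called after "Emit:" by a JSON object that holds its "api" and its "payload". step_arm: Moves the arm, as the interface text tells. Its arguments: {"type":"object","properties":{"deltas":{"type":"array"},"newtons":{"type":"number"}},"required":["deltas"]}

```bash
mkdir -p pics
cat > h.py <<'E'
import numpy as np,cv2
from scipy.spatial.transform import Rotation as R
from cell import monitor, read_camera, camera_model, env, regions_of
def rot(a): return R.from_euler('xyz',a,degrees=True).as_matrix()
def pts(cam,d,m=None):
    v,u=np.nonzero((d>0)&(m if m is not None else True)); z=d[v,u]
    x=np.stack([(u-cam['cx'])/cam['fx']*z,(v-cam['cy'])/cam['fy']*z,z],1)
    A=np.asarray(cam['attitude']); A=rot(A) if A.shape==(3,) else A
    return x@A.T+np.array(cam['xyz'])
def save(n,p): cv2.imwrite('pics/'+n,p[:,:,::-1])
E
python3 - <<'E'
from h import *
print({k:np.round(v,3).tolist() for k,v in monitor.get_obs().items()})
for c in ['top','scene']:
    cam=camera_model(c);print(c,cam)
    p,d=read_camera(c);save(c+'0.png',p);np.savez(c+'0.npz',p=p,d=d)
    for t in ['board','frame','rail','mug','ramekin','caddy','espresso_cup_4']:
        for r in regions_of(c,t)[:1]:
            P=pts(cam,d,r['pixels'])
            print(t,round(r['p'],2),r['pixel'],len(P),np.round(np.percentile(P,[2,50,98],axis=0),3).tolist() if len(P) else '')
E
```

```text
{'time_s': 0.0, 'qpos': [66.699, 18.439, -4.014, 83.175, 1.296, 78.542, -3.259], 'joint_velocities': [0.009, -0.011, 0.008, -0.061, 0.021, 0.106, 0.016], 'effort': [0.001, -49.128, -0.404, -31.252, -0.064, 0.044, 0.0], 'tool_pos': [0.265, -0.593, 0.24], 'tool_rot': [-176.409, 89.889, 117.702], 'force': [-0.205, 0.07, -0.513], 'wrist_torque': [0.037, 0.018, 0.004], 'grip_width': 0.087}
top {'fx': 443.7806509844982, 'fy': 443.7806509844982, 'cx': 307.65529117154773, 'cy': 198.25773370430036, 'xyz': array([0.31065469, 0.07855119, 1.44512897]), 'attitude': array([-171.16220365,    1.1121638 ,  -91.16559293])}
board 0.83 [297.3, 209.4] 3281 [[0.384, 0.021, 0.007], [0.469, 0.139, 0.065], [0.563, 0.255, 0.08]]
frame 0.58 [288.2, 182.7] 3232 [[0.405, 0.005, 0.001], [0.577, 0.164, 0.048], [0.652, 0.3, 0.057]]
rail 0.61 [283.2, 183.9] 714 [[0.54, 0.06, 0.006], [0.576, 0.17, 0.051], [0.612, 0.278, 0.057]]
mug 0.8 [218.0, 228.9] 694 [[0.393, 0.329, 0.0], [0.434, 0.386, 0.019], [0.467, 0.418, 0.09]]
ramekin 0.57 [362.4, 201.7] 348 [[0.473, -0.101, 0.001], [0.507, -0.074, 0.01], [0.535, -0.04, 0.0
[... 463 characters left out ...]
2.6, 219.9] 3493 [[0.378, 0.026, 0.048], [0.455, 0.16, 0.064], [0.551, 0.262, 0.077]]
frame 0.57 [287.0, 223.0] 4453 [[0.373, 0.034, 0.001], [0.554, 0.23, 0.04], [0.65, 0.312, 0.053]]
rail 0.97 [286.2, 210.6] 804 [[0.538, 0.065, 0.025], [0.568, 0.183, 0.049], [0.609, 0.279, 0.053]]
mug 0.97 [271.5, 279.3] 1843 [[0.387, 0.321, -0.001], [0.429, 0.379, 0.052], [0.468, 0.42, 0.088]]
ramekin 0.61 [360.5, 180.7] 319 [[0.47, -0.103, 0.005], [0.507, -0.083, 0.026], [0.534, -0.038, 0.039]]
caddy 0.69 [325.1, 170.2] 312 [[0.578, -0.044, 0.016], [0.594, -0.014, 0.053], [0.624, 0.003, 0.061]]
espresso_cup_4 0.77 [380.3, 144.1] 356 [[0.547, -0.355, -0.003], [0.569, -0.271, 0.036], [0.603, -0.239, 0.055]]
```

Run:
```python
import cv2
a=cv2.imread('pics/top0.png')[130:280,180:400];b=cv2.imread('pics/scene0.png')[130:320,190:440]
a=cv2.resize(a,None,fx=3.6,fy=3.6*0+3.6)[:300*2]
cv2.imwrite('pics/a.png',a);cv2.imwrite('pics/b.png',cv2.resize(b,None,fx=3.1,fy=3.1))
```

```text
(no output)
```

View pics/a.png

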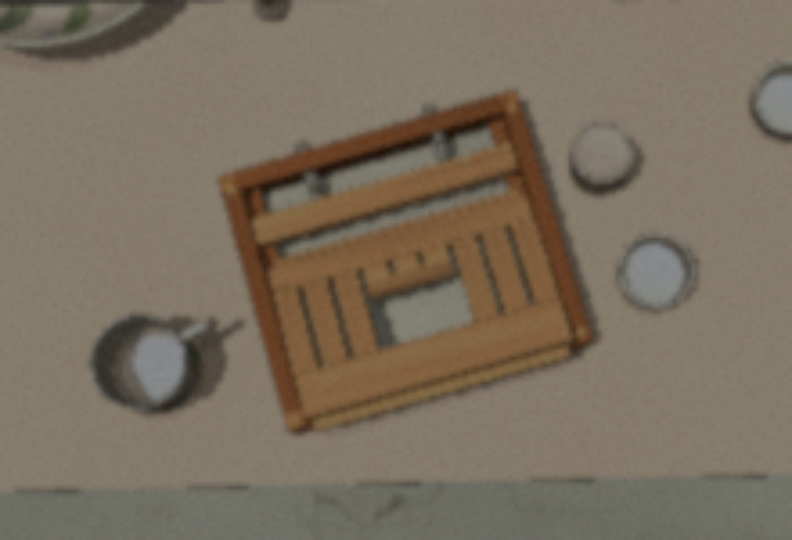

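View pics/b.png

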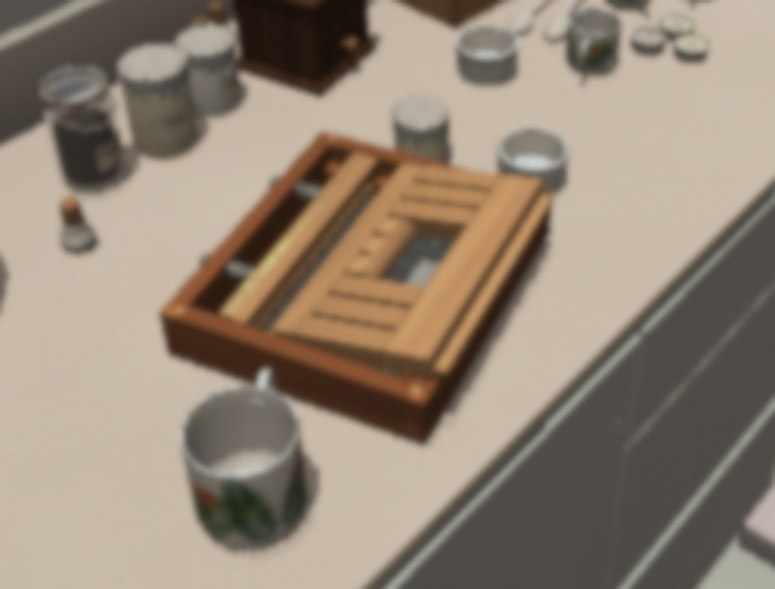

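The frame is yawed about 15°, with the board slanting on the front rail and its hand hole open. Next I fit the frame and board poses.

Run:
```python
from h import *
for c in ['top','scene']:
    cam=camera_model(c);z=np.load(c+'0.npz');d=z['d'];p=z['p']
    v,u=np.indices(d.shape);dd=d.copy();dd[dd<=0]=9;P=pts(cam,dd).reshape(400,640,3)
    m=((P[...,2]>.018)&(P[...,0]>.33)&(P[...,0]<.70)&(P[...,1]>-.02)&(P[...,1]<.34)).astype(np.uint8)
    m=cv2.morphologyEx(m,cv2.MORPH_OPEN,np.ones((3,3),np.uint8))
    n,l=cv2.connectedComponents(m);k=l[m>0];k=np.argmax(np.bincount(k));Q=P[(l==k)&(P[...,2]>.044)&(P[...,2]<.06)]
    r=cv2.minAreaRect((Q[:,:2]*1000).astype(np.float32));print(c,'rect',r,len(Q))
    # board hole: pan seen through
    if c=='top':
        hp=P[int(130+300/3.6)-3:int(130+300/3.6)+6,int(180+430/3.6)-8:int(180+430/3.6)+6].reshape(-1,3);print('pan',np.round(np.percentile(hp[:,2],[5,50,95]),4))
        px=[(242.5,180),(323,155.8),(343.3,225.8),(262.8,249.4)]
        A=rot(cam['attitude'])
        for q,h in [(x,.052) for x in px]+[((180+a/3.6,130+b/3.6),hh) for a,b,hh in [(370,290,.064),(455,272,.064),(385,345,.073),(470,318,.073)]]:
            ray=A@np.array([(q[0]-cam['cx'])/cam['fx'],(q[1]-cam['cy'])/cam['fy'],1]);t=(h-cam['xyz'][2])/ray[2];print(np.round(cam['xyz']+t*ray,4))
o=monitor.get_obs();print(np.round(rot(o['tool_rot']),3).tolist(),o['tool_pos'])
```

```text
top rect ((0.0, 0.0), (0.0, 0.0), 0.0) 0
pan [0.0018 0.0065 0.012 ]
[0.5919 0.3089 0.052 ]
[0.6651 0.0489 0.052 ]
[ 0.4376 -0.009   0.052 ]
[0.3692 0.2448 0.052 ]
[0.4887 0.1799 0.064 ]
[0.5028 0.1054 0.064 ]
[0.4395 0.1669 0.073 ]
[0.4612 0.0931 0.073 ]
scene rect ((521.492431640625, 144.57122802734375), (256.4807434082031, 369.46002197265625), 14.950414657592773) 3227
[[0.0, 0.913, 0.408], [-0.0, 0.408, -0.913], [-1.0, -0.0, 0.0]] [ 0.26550062 -0.59333284  0.24162672]
```

Emit:
{"api": "step_arm", "payload": {"deltas": [[-1,0,0.308,-0.238,0],[-1,0,0.308,-0.238,0],[-1,0,0.308,-0.238,0],[-1,0,0.308,-0.238,0],[-1,0,0.308,-0.238,0],[-1,0,0.308,-0.238,0],[-1,0.03,0.487,-0.581,8.7],[-1,0.03,0.487,-0.581,8.7],[-1,0.03,0.487,-0.581,8.7],[-1,0.03,0.487,-0.581,8.7],[-1,0.03,0.487,-0.581,8.7],[-1,0.03,0.487,-0.581,8.7]], "newtons": 30}}

```text
time_s: 2.3
tool_pos: [0.4707, 0.1119, 0.2138]
tool_rot: [47.5, 89.9, -27.1]
force: [1.5, -0.8, -0.1]
grip_width: 0.0002
```

Emit:
{"api": "step_arm", "payload": {"deltas": [[-1,0,0,0,0],[-1,0,0,0,0],[-1,0,0,0,0]]}}

```text
time_s: 2.68
tool_pos: [0.471, 0.1083, 0.2134]
tool_rot: [-18.3, 90.0, -93.0]
force: [-0.4, -0.0, 0.5]
grip_width: 0.0003
```

```bash
cat > wr.py <<'E'
from h import *
import sys
n=sys.argv[1]
o=monitor.get_obs();cam=camera_model('wrist');p,d=read_camera('wrist');save(n+'.png',p);np.savez(n+'.npz',p=p,d=d,xyz=cam['xyz'],att=cam['attitude'])
print(np.round(o['tool_pos'],4),np.round(rot(o['tool_rot']),3).tolist(),np.round(o['qpos'],1),np.round(o['force'],1),o['time_s'])
print(cam)
P=pts(cam,d);print(len(P),np.percentile(P,[1,50,99],axis=0).round(3).tolist())
E
python3 wr.py w1
```

```text
[0.471  0.1083 0.2134] [[-0.0, 0.965, 0.263], [-0.001, 0.263, -0.965], [-1.0, -0.0, 0.001]] [ 25.7   0.6 -41.6 107.    0.4  72.5 -90.8] [-0.4 -0.   0.5] 2.675
{'fx': 342.3741362623908, 'fy': 342.3741362623908, 'cx': 323.566315131225, 'cy': 199.1763992462972, 'xyz': array([0.54262658, 0.12837668, 0.3568023 ]), 'attitude': array([ 1.64034278e+02, -2.71630442e-02, -7.48650090e+01])}
254983 [[-0.531, -0.214, -0.913], [0.5, 0.119, 0.053], [0.676, 0.872, 0.308]]
```

View pics/w1.png

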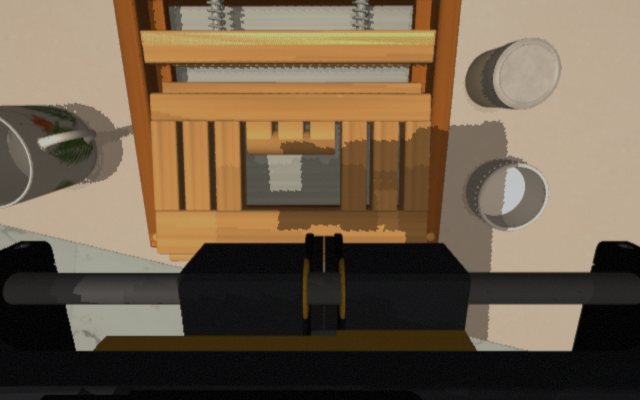

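The wrist view shows the bar front edge at row 61 and the hole at columns 246–340, rows 153–206. The alignment looks right.

Run:
```python
from h import *
z=np.load('w1.npz');d=z['d'];cam=camera_model('wrist');A=rot(z['att']);o=z['xyz']
ax=np.array([.9648,.263]);ay=np.array([-.263,.9648])
t=np.array([.471,.1083])
def ray(q,h):
    r=A@np.array([(q[0]-cam['cx'])/cam['fx'],(q[1]-cam['cy'])/cam['fy'],1]);P=o+(h-o[2])/r[2]*r;return P
for n,q,h in [('barL',(142,45),.052),('barR',(435,45),.052),('barfront',(288,61),.052),('barback',(288,31),.052),('boardback top',(288,94),.055),('tongue back',(288,84),.038),('edge',(288,153),.053),('holeL',(246,160),.062),('holeR',(340,160),.062),('holefront',(290,206),.073),('brdL',(151,110),.058),('brdR',(430,110),.058)]:
    P=ray(q,h);D=d[q[1]-1:q[1]+2,q[0]-1:q[0]+2];cc=dict(cam)
    e=P[:2]-t;print(n,np.round(P,4),'rel fx,fy mm',np.round([e@ax*1e3,e@ay*1e3],1))
P=pts({**cam,'xyz':o,'attitude':z['att']},np.where(d>0,d,9)).reshape(400,640,3)
for c in (200,275,288,300,370):
    print(c,[(r,round(float((P[r,c,:2]-t)@ax*1e3)),round(float(P[r,c,2]*1e3))) for r in (35,45,55,59,61,63,70,80,84,88,92,96,100,110,120,130,140,146,150,153,156,165,180,200,204,208,212,225,235)])
```

```text
barL [0.5466 0.2836 0.052 ] rel fx,fy mm [119.  149.2]
barR [0.6093 0.0516 0.052 ] rel fx,fy mm [118.6 -91.1]
barfront [0.5659 0.1651 0.052 ] rel fx,fy mm [106.5  29.8]
barback [0.588  0.1704 0.052 ] rel fx,fy mm [129.3  29.2]
boardback top [0.5405 0.1587 0.055 ] rel fx,fy mm [80.3 30.4]
tongue back [0.5486 0.1624 0.038 ] rel fx,fy mm [89.1 31.8]
edge [0.4917 0.1472 0.053 ] rel fx,fy mm [30.2 32.1]
holeL [0.4778 0.1804 0.062 ] rel fx,fy mm [25.5 67.7]
holeR [0.4991 0.1017 0.062 ] rel fx,fy mm [ 25.4 -13.8]
holefront [0.4507 0.1335 0.073 ] rel fx,fy mm [-12.9  29.7]
brdL [0.4977 0.2671 0.058 ] rel fx,fy mm [ 67.5 146.2]
brdR [0.5593 0.0396 0.058 ] rel fx,fy mm [ 67.1 -89.5]
200 [(35, 126, 52), (45, 119, 52), (55, 111, 53), (59, 108, 52), (61, 107, 52), (63, 105, 51), (70, 103, 7), (80, 94, 7), (84, 89, 38), (88, 86, 38), (92, 82, 40), (96, 79, 54), (100, 76, 55), (110, 67, 57), (120, 59, 58), (130, 51, 59), (140, 43, 61), (146, 38, 64), (150, 34, 61), (153, 32, 63), (156, 29, 63), (165, 22, 65), (180, 9, 67), (200, -8, 69), (204, -12, 70), (208, -15, 72), (212, -19, 71), (225, -30, 75
[... 1063 characters left out ...]
, 53), (100, 75, 55), (110, 67, 56), (120, 59, 57), (130, 51, 59), (140, 42, 61), (146, 37, 61), (150, 34, 60), (153, 31, 57), (156, 20, 7), (165, 11, 8), (180, -5, 7), (200, -27, 7), (204, -31, 8), (208, -19, 59), (212, -19, 72), (225, -30, 75), (235, -38, 77)]
370 [(35, 126, 52), (45, 119, 52), (55, 111, 53), (59, 108, 52), (61, 106, 52), (63, 105, 48), (70, 103, 7), (80, 94, 8), (84, 89, 38), (88, 86, 39), (92, 82, 40), (96, 79, 54), (100, 75, 56), (110, 67, 56), (120, 59, 57), (130, 49, 42), (140, 41, 45), (146, 35, 46), (150, 32, 46), (153, 29, 48), (156, 27, 50), (165, 19, 51), (180, 6, 54), (200, -11, 60), (204, -15, 61), (208, -19, 61), (212, -19, 72), (225, -30, 74), (235, -39, 76)]
```

Emit:
{"api": "step_arm", "payload": {"deltas": [[-1,0,0.008,-0.029,0],[-1,0.06,0.008,-0.029,0],[-1,0.11,0.008,-0.029,0],[-1,0.14,0.008,-0.029,0],[-1,0.164,0.008,-0.029,0],[-1,0.164,0.008,-0.029,0],[-1,0.164,0.008,-0.029,0]]}}

```text
time_s: 3.6
tool_pos: [0.4716, 0.1397, 0.0504]
tool_rot: [77.8, 89.9, 3.2]
force: [0.4, 0.3, -0.1]
grip_width: 0.0007
```

```bash
cat > st.py <<'E'
from h import *
o=monitor.get_obs();T=o['tool_pos']
ax=np.array([.9648,.263]);ay=np.array([-.263,.9648]);e=T[:2]-np.array([.471,.1083])
print('t',o['time_s'],'rel',np.round([e@ax*1e3,e@ay*1e3],1),'z',round(T[2]*1e3,1),'F frame',np.round([o['force'][:2]@ax,o['force'][:2]@ay,o['force'][2]],1))
E
python3 st.py;python3 wr.py w2
```

```text
t 3.6 rel [ 8.9 30.2] z 50.4 F frame [ 0.5  0.2 -0.1]
[0.4716 0.1397 0.0504] [[0.001, 0.964, 0.265], [0.0, 0.265, -0.964], [-1.0, 0.001, 0.0]] [  19.6   14.4  -42.7  115.8   12.1   54.1 -104. ] [ 0.4  0.3 -0.1] 3.6
{'fx': 342.3741362623908, 'fy': 342.3741362623908, 'cx': 323.566315131225, 'cy': 199.1763992462972, 'xyz': array([0.54304628, 0.15989125, 0.19385025]), 'attitude': array([ 1.64119468e+02, -5.60022501e-03, -7.47640520e+01])}
254969 [[0.435, 0.035, 0.006], [0.511, 0.153, 0.059], [0.597, 0.281, 0.145]]
```

View pics/w2.png

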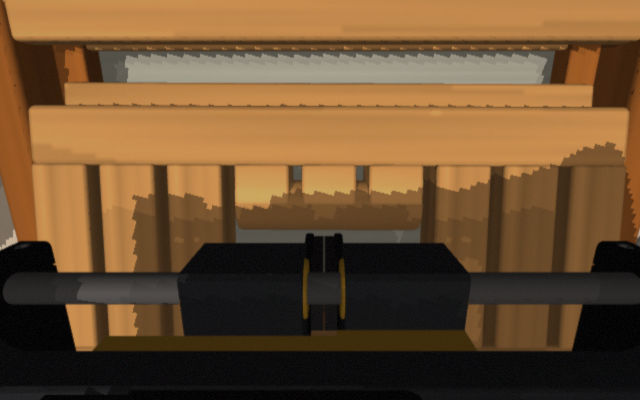

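Fingers are inside the hole (columns 236–420, fingers at 324), with clear view of the tongue (row 85) and the bar front (row 41). Now I push gently.

Emit:
{"api": "step_arm", "payload": {"deltas": [[-1,0,0.005,0,0],[-1,0,0.009,0,0],[-1,0,0.012,0,0],[-1,0,0.015,0,0],[-1,0,0.018,0,0],[-1,0,0.021,0,0],[-1,0,0.023,0,0],[-1,0.001,0.025,0,0],[-1,0.001,0.025,0,0]]}}

```text
time_s: 4.78
tool_pos: [0.495, 0.1469, 0.0484]
tool_rot: [97.5, 90.0, 23.0]
force: [-0.8, 0.0, -0.4]
grip_width: 0.0003
```

```bash
cat > tr.py <<'E'
from h import *
import sys
exec(open('st.py').read())
cam=camera_model('wrist');p,d=read_camera('wrist');save(sys.argv[1]+'.png',p)
P=pts(cam,np.where(d>0,d,9)).reshape(400,640,3)
X=((P[...,:2]-np.array([.471,.1083]))@ax)*1e3;Y=((P[...,:2]-np.array([.471,.1083]))@ay)*1e3-29;Z=P[...,2]*1e3
for c in (150,200,324,450,500):
    b=(Z[:,c]>49)&(Z[:,c]<55)
    # profile rows top-down: list of runs
    s=[(r,int(round(X[r,c])),int(round(Z[r,c]))) for r in range(0,235,9)]
    print(c,' '.join(f'{a}/{z}' for _,a,z in s))
E
python3 tr.py w3
```

```text
t 4.775 rel [33.3 30.9] z 48.4 F frame [-0.7  0.2 -0.4]
150 155/6 151/7 147/6 143/8 139/6 128/52 125/52 122/52 118/53 115/52 112/52 109/52 105/38 101/38 97/39 95/53 92/56 88/55 84/56 81/57 77/57 74/57 70/58 66/58 63/59 59/61 56/61
200 155/5 151/7 147/7 143/8 139/6 128/52 125/52 122/53 119/51 115/52 112/53 109/52 105/39 101/39 97/39 95/54 91/54 88/55 84/56 81/57 77/56 74/57 70/58 -2565/-8405 63/60 59/60 55/60
324 154/8 151/7 147/8 143/7 139/7 128/53 125/52 122/52 119/53 115/52 112/52 109/53 105/38 101/40 97/40 95/54 92/56 88/55 84/56 81/57 77/57 73/57 70/57 67/60 63/59 59/59 55/60
450 155/6 151/7 147/6 143/7 139/7 128/52 125/53 122/51 119/52 115/53 112/52 109/52 105/39 101/40 97/39 95/52 91/54 88/56 84/55 81/57 77/57 74/57 70/58 -2558/-8406 63/60 59/60 55/60
500 144/48 151/7 147/7 143/6 139/8 128/51 125/53 122/52 119/52 115/52 112/52 109/52 105/38 101/39 97/39 95/55 91/54 88/54 84/56 81/55 77/57 74/57 69/55 66/56 63/59 58/58 56/61
```

Emit:
{"api": "step_arm", "payload": {"deltas": [[-1,0,0.002,0,0],[-1,0,0.004,0,0],[-1,0,0.006,0,0],[-1,0.001,0.008,0,0],[-1,0.001,0.01,0,0],[-1,0.001,0.012,0,0],[-1,0.001,0.014,0,0],[-1,0.001,0.016,0,0],[-1,0.001,0.016,0,0]]}}

```text
time_s: 5.95
tool_pos: [0.5072, 0.1501, 0.0469]
tool_rot: [-81.1, 89.6, -155.7]
force: [-10.0, -3.5, 8.1]
grip_width: 0.0005
```

```bash
python3 tr.py w4
```

```text
t 5.95 rel [45.9 30.8] z 46.9 F frame [-10.6  -0.7   8.1]
150 159/37 158/24 158/9 154/7 151/7 146/8 142/7 138/7 131/51 128/51 124/52 121/52 118/52 114/51 111/52 108/54 104/55 101/56 97/54 94/57 90/57 86/56 82/56 80/59 76/58 72/60 68/59
200 158/38 158/24 159/7 154/7 151/7 147/7 142/8 138/9 131/52 128/53 124/52 121/52 118/52 114/53 111/52 108/54 104/55 101/55 97/56 94/56 90/56 86/57 83/58 79/58 76/58 71/57 68/60
324 159/38 158/26 158/8 154/8 151/8 147/7 143/7 138/9 131/52 128/54 124/53 121/52 118/53 114/53 111/52 108/53 104/54 101/55 97/55 93/55 90/56 87/57 83/58 79/58 76/60 72/60 68/59
450 159/38 158/25 159/7 155/8 150/8 147/7 143/6 138/6 131/53 128/52 125/53 121/53 118/51 115/53 111/52 108/54 104/54 101/54 97/55 94/56 90/56 86/56 83/57 79/57 76/59 72/59 68/59
500 156/47 155/41 150/47 155/8 151/7 146/9 142/8 138/6 131/52 128/52 125/52 121/52 118/51 115/53 111/51 108/54 104/55 101/55 97/55 94/56 90/56 87/57 82/53 79/56 75/55 72/58 68/58
```

View pics/w4.png

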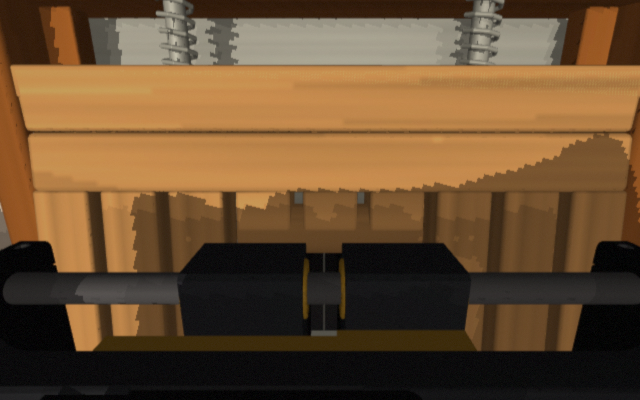

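Emit:
{"api": "step_arm", "payload": {"deltas": [[-1,-0.001,0.001,0,0],[-1,-0.002,0.002,0,0],[-1,-0.002,0.0035,0,0],[-1,-0.002,0.005,0,0],[-1,-0.002,0.0065,0,0],[-1,-0.002,0.008,0,0],[-1,-0.002,0.009,0,0],[-1,-0.002,0.009,0,0]]}}

```text
time_s: 7.0
tool_pos: [0.5135, 0.1519, 0.0469]
tool_rot: [-86.5, 89.3, -161.1]
force: [-10.3, -2.7, -0.7]
grip_width: 0.0001
```

```bash
python3 tr.py w5
```

```text
t 7.0 rel [52.4 30.9] z 46.9 F frame [-10.7   0.1  -0.7]
150 162/52 159/49 159/38 158/22 157/7 153/7 149/7 144/8 137/52 134/51 131/52 128/52 124/53 121/52 118/52 114/53 111/54 107/54 104/56 100/56 97/56 93/57 89/57 86/58 82/58 79/60 75/59
200 161/53 159/50 159/38 158/21 157/7 153/7 149/7 145/7 137/52 134/53 131/52 128/51 124/52 121/53 118/52 114/53 111/54 107/55 104/55 100/56 97/56 93/56 89/57 86/58 83/59 79/59 75/60
324 161/53 159/51 158/40 158/21 157/8 153/8 149/7 145/8 138/52 134/52 131/51 128/52 124/53 121/53 117/51 114/53 111/54 108/56 104/56 101/57 97/56 93/57 90/57 86/59 82/58 79/59 75/60
450 161/53 159/51 158/39 158/22 157/7 153/8 149/6 145/7 138/53 134/52 131/52 128/52 124/53 121/52 118/53 114/53 111/54 107/54 104/55 100/55 97/56 93/56 90/57 86/57 82/58 78/58 75/59
500 162/52 159/51 157/47 158/21 151/46 153/9 149/6 145/7 138/52 134/52 131/53 128/51 125/53 121/52 118/51 114/54 111/55 107/55 104/55 100/55 97/57 93/56 89/53 84/53 81/56 77/56 75/59
```

Emit:
{"api": "step_arm", "payload": {"deltas": [[-1,-0.0005,0.001,0,0],[-1,-0.001,0.002,0,0],[-1,-0.001,0.003,0,0],[-1,-0.001,0.004,0,0],[-1,-0.001,0.005,0,0],[-1,-0.001,0.006,0,0],[-1,-0.001,0.007,0,0],[-1,-0.001,0.007,0,0]]}}

```text
time_s: 8.05
tool_pos: [0.5186, 0.1533, 0.0467]
tool_rot: [-87.7, 89.1, -162.2]
force: [-11.3, -2.1, -4.3]
grip_width: 0.0004
```

```bash
python3 tr.py w6
```

```text
t 8.05 rel [57.8 30.9] z 46.7 F frame [-11.5   0.9  -4.3]
150 166/53 164/53 161/51 158/50 158/30 158/8 154/8 150/7 143/52 140/53 136/52 133/51 130/52 126/51 123/52 120/53 116/54 113/56 109/55 106/56 102/56 98/56 95/58 91/58 88/58 84/59 80/59
200 167/53 164/52 161/52 159/48 159/30 158/7 154/7 150/8 143/53 140/54 136/51 133/52 130/51 126/52 123/52 119/52 116/54 113/55 109/56 106/55 102/56 99/57 95/56 91/58 88/58 84/59 80/59
324 167/53 164/53 161/52 159/50 158/31 158/7 154/8 150/6 143/52 140/53 136/52 133/52 130/52 126/53 123/52 120/53 116/54 113/56 109/54 106/55 102/56 99/57 95/56 91/57 88/60 84/59 80/59
450 167/53 164/51 161/53 159/50 158/31 158/6 154/8 150/8 143/53 140/53 137/52 133/52 130/53 127/52 123/53 120/52 116/55 113/55 110/56 106/55 102/56 99/57 95/57 92/58 88/58 84/59 80/59
500 167/52 164/52 161/52 159/50 156/46 158/6 154/6 150/8 143/52 140/52 137/53 133/51 130/53 127/52 123/54 120/54 116/55 113/54 110/56 106/55 102/56 99/56 94/53 91/55 87/55 83/56 80/58
```

Emit:
{"api": "step_arm", "payload": {"deltas": [[-1,0,0.001,0,0],[-1,0,0.002,0,0],[-1,0,0.003,0,0],[-1,0,0.004,0,0],[-1,0,0.005,0,0],[-1,0,0.005,0,0],[-1,0,0.005,0,0]]}}

```text
time_s: 8.98
tool_pos: [0.5226, 0.1544, 0.0463]
tool_rot: [-87.4, 89.0, -162.0]
force: [-13.5, -2.7, -6.4]
grip_width: 0.0005
```

```bash
python3 tr.py w7
python3 - <<'E'
from h import *
cam=camera_model('scene');p,d=read_camera('scene');save('s7.png',cv2.resize(p[130:320,190:440],None,fx=3.1,fy=3.1))
E
```

```text
t 8.975 rel [61.9 30.9] z 46.3 F frame [-13.8   1.   -6.4]
150 171/51 168/52 165/52 162/53 159/52 158/34 158/8 154/8 147/51 144/53 140/53 137/52 134/53 130/52 127/53 124/54 120/54 117/56 113/55 110/55 106/56 103/57 99/58 95/57 92/58 88/59 84/59
200 171/52 168/52 165/52 162/52 159/52 158/35 158/6 154/7 147/52 144/52 140/52 137/53 134/52 131/53 127/51 124/53 120/55 117/55 113/56 110/56 106/55 102/55 99/57 96/58 92/57 88/58 85/59
324 171/52 168/52 165/52 162/53 159/51 159/34 158/8 154/7 147/52 144/53 141/52 137/52 134/52 131/52 127/52 124/52 120/55 117/53 113/55 110/55 106/55 103/57 99/57 96/58 92/58 88/59 84/59
450 171/52 168/52 165/51 162/52 160/50 158/36 158/7 154/6 147/52 144/53 141/53 137/52 134/52 131/51 127/51 124/53 120/54 117/55 113/54 110/55 106/55 103/57 99/57 96/58 92/58 88/59 84/59
500 171/52 168/52 165/52 162/54 159/51 158/36 158/8 154/7 147/52 144/53 141/53 137/53 134/52 131/53 127/52 124/54 121/55 117/56 114/55 110/55 107/56 103/56 98/53 94/53 91/55 87/56 84/58
```

View pics/s7.png

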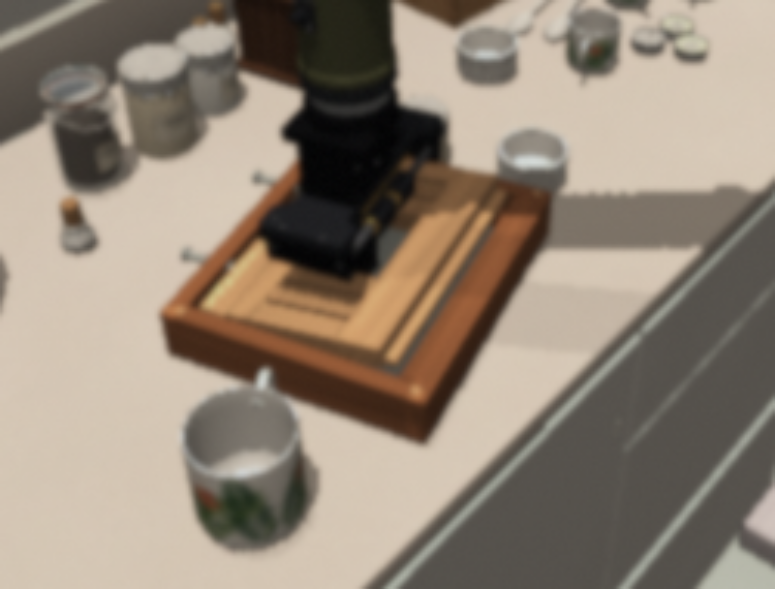

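The front tongue has cleared the lip, with a dark gap visible behind it, and the board is held by friction at r ≈ 17 mm. I lower it slowly.

Emit:
{"api": "step_arm", "payload": {"deltas": [[-1,0.001,0,0,0],[-1,0.002,0,0,0],[-1,0.003,0,0,0],[-1,0.004,0,0,0],[-1,0.005,0,0,0],[-1,0.006,0,0,0],[-1,0.007,0,0,0],[-1,0.008,0,0,0],[-1,0.008,0,0,0]]}}

```text
time_s: 10.2
tool_pos: [0.5232, 0.1545, 0.0391]
tool_rot: [-86.2, 89.1, -160.8]
force: [-12.7, -3.5, -1.3]
grip_width: 0.0005
```

```bash
python3 tr.py w8
```

```text
t 10.2 rel [62.5 30.9] z 39.1 F frame [-13.2  -0.   -1.3]
150 170/52 167/53 164/53 162/52 159/51 158/32 158/7 154/7 147/51 144/53 141/52 138/53 135/53 132/52 128/53 125/52 122/53 118/53 115/55 111/53 108/53 104/53 101/52 97/53 93/53 89/53 86/54
200 170/52 167/54 164/52 162/52 159/51 158/32 158/9 154/7 147/51 144/52 141/53 138/53 135/53 132/53 128/54 125/52 122/53 119/55 115/54 112/53 108/52 105/53 100/52 97/53 93/52 90/53 86/54
324 170/52 167/52 164/52 161/53 159/50 159/32 158/6 154/8 147/52 144/52 141/51 138/52 135/53 132/52 128/52 125/52 122/53 119/54 115/54 111/53 108/54 104/53 101/53 98/54 94/54 90/53 86/53
450 170/53 167/51 164/53 162/52 159/53 159/32 158/8 154/8 147/51 144/52 141/51 138/52 135/53 132/53 128/53 125/52 122/53 119/54 115/53 112/55 109/55 105/55 101/52 98/54 93/53 89/52 85/52
500 170/52 167/52 165/51 162/51 159/50 157/48 154/40 151/47 147/53 144/52 141/53 138/52 135/53 132/53 129/53 125/52 122/53 119/55 115/53 112/53 108/53 105/54 100/51 95/46 92/48 88/49 84/50
```

Emit:
{"api": "step_arm", "payload": {"deltas": [[-1,0.0007,0,0,0],[-1,0.0015,0,0,0],[-1,0.002,0,0,0],[-1,0.003,0,0,0],[-1,0.003,0,0,0]]}}

```text
time_s: 10.88
tool_pos: [0.5244, 0.1549, 0.0379]
tool_rot: [-82.4, 89.2, -157.0]
force: [-15.0, -4.4, 9.9]
grip_width: 0.0003
```

```bash
python3 tr.py w9;  python3 - <<'E'
from h import *
cam=camera_model('scene');p,d=read_camera('scene');save('s9.png',cv2.resize(p[170:280,230:380],None,fx=5,fy=5))
P=pts(cam,np.where(d>0,d,9)).reshape(400,640,3)
# height profile along board front corner, in frame coords relative to frame origin (39,29)
ax=np.array([.9648,.263]);ay=np.array([-.263,.9648]);e=P[...,:2]-np.array([.471,.1083]);X=e@ax*1e3-39;Y=e@ay*1e3-29;Z=P[...,2]*1e3
for x0 in range(-110,70,12):
  for y0,y1 in [(60,110)]:
    m=(abs(X-x0)<6)&(Y>y0)&(Y<y1)&(Z<70);print(x0,m.sum(),np.round(np.percentile(Z[m],[20,50,80]),1) if m.sum() else '')
E
```

```text
t 10.875 rel [63.7 30.9] z 37.9 F frame [-15.6  -0.3   9.9]
150 171/52 168/53 165/52 163/52 160/52 158/47 158/13 155/8 148/52 145/52 142/52 139/52 136/52 133/52 130/51 126/51 123/53 120/53 116/52 113/52 109/53 106/53 102/52 99/53 95/52 91/52 87/52
200 170/53 168/53 165/53 162/53 160/52 158/40 158/13 155/7 148/52 145/52 142/51 139/52 136/53 133/52 130/52 127/54 123/52 120/53 116/52 113/52 109/52 105/51 102/51 98/52 95/53 91/52 86/51
324 171/52 168/52 165/52 163/52 160/52 159/40 158/14 155/8 148/51 145/52 142/53 139/53 136/52 133/52 130/52 126/52 123/52 120/53 116/53 113/52 109/53 106/52 102/52 99/53 95/52 91/52 87/52
450 171/52 168/52 165/52 163/52 160/51 158/42 158/14 155/8 148/52 145/51 142/53 139/50 136/53 133/52 130/53 126/51 123/52 120/53 116/51 113/52 109/52 106/51 102/52 99/53 94/52 91/53 87/52
500 171/52 168/52 165/52 163/52 160/51 158/48 155/44 152/49 148/53 145/52 142/53 139/52 136/53 133/52 130/52 127/53 123/52 120/52 116/51 113/52 110/53 106/52 100/45 96/46 93/47 89/48 86/49
-110 74 [-2.3 -1.3 -0.3]
-98 192 [ 8.5 33.5 50.3]
-86 78 [49.6 50.7 51.7]
-74 50 [49.8 50.6 51.6]
-62 61 [34.6 36.6 38.1]
-50 110 [40.4 49.5 51.3]
-38 73 [49.6 51.1 52. ]
-26 66 [50.  50.9 51.7]
-14 69 [49.3 50.8 51.6]
-2 65 [49.1 50.6 51.9]
10 64 [49.1 50.  51.2]
22 71 [48.4 50.7 51.9]
34 65 [49.  50.5 51.5]
46 66 [48.4 50.  51.3]
58 65 [49.1 50.1 51. ]
```

View pics/s9.png

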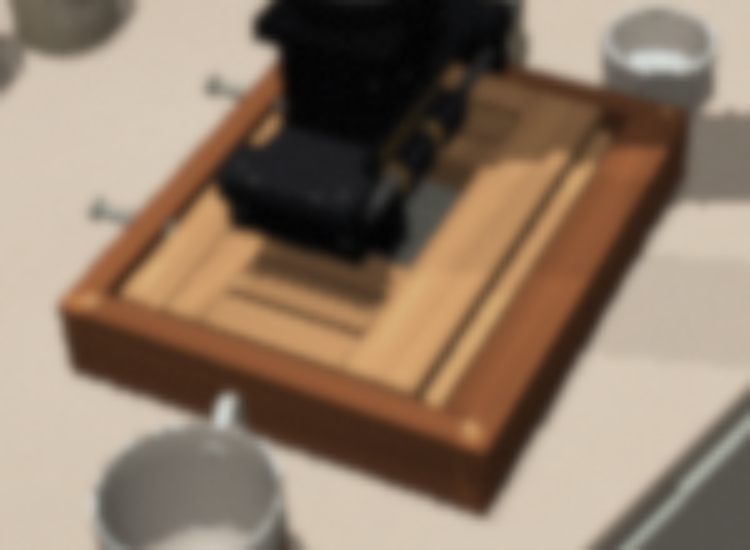

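The board is flat (slats at 52 mm, tongue at 37 mm in front of the lip) and held at r ≈ 18 mm. Now I ease it towards the robot.

Emit:
{"api": "step_arm", "payload": {"deltas": [[-1,-0.0005,-0.001,0,0],[-1,-0.001,-0.002,0,0],[-1,-0.001,-0.003,0,0],[-1,-0.001,-0.004,0,0],[-1,-0.001,-0.005,0,0],[-1,-0.001,-0.006,0,0],[-1,-0.001,-0.007,0,0],[-1,-0.001,-0.008,0,0],[-1,-0.001,-0.009,0,0],[-1,-0.001,-0.01,0,0]]}}

```text
time_s: 12.22
tool_pos: [0.5157, 0.1525, 0.0381]
tool_rot: [-86.1, 89.3, -160.7]
force: [-9.7, -2.5, -1.8]
grip_width: 0.0001
```

```bash
python3 tr.py w10
```

```text
t 12.225 rel [54.8 30.8] z 38.1 F frame [-10.    0.2  -1.8]
150 162/53 159/52 157/48 158/25 152/47 154/7 150/6 146/6 139/53 136/51 133/52 130/54 127/53 124/52 120/51 117/51 114/52 111/52 107/53 104/52 100/53 97/52 93/51 89/52 85/52 81/51 78/54
200 162/52 159/51 159/41 158/26 158/7 154/9 150/8 146/8 139/52 136/52 133/54 130/52 127/52 124/53 121/53 117/53 114/51 111/52 107/54 104/53 100/52 97/52 93/52 89/52 86/53 82/53 78/53
324 162/52 159/52 159/42 158/27 158/8 154/8 150/8 146/8 139/52 136/52 133/53 130/52 127/53 124/52 121/52 117/51 114/52 111/53 107/52 104/54 101/53 97/53 93/52 89/52 86/52 82/53 78/54
450 162/52 160/50 159/42 158/26 158/8 154/8 150/6 146/8 139/52 136/53 133/52 130/51 127/52 124/53 121/52 117/51 114/52 111/53 107/52 104/52 100/52 97/53 93/52 89/51 86/52 82/51 78/53
500 162/52 160/51 157/48 155/46 152/49 149/46 146/48 143/40 139/52 136/51 133/52 130/53 127/53 124/53 121/51 117/51 114/53 111/52 107/53 104/52 100/52 97/53 91/46 88/47 84/47 80/48 77/49
```

Emit:
{"api": "step_arm", "payload": {"deltas": [[-1,0.0005,-0.0005,0,0],[-1,0.001,-0.0015,0,0],[-1,0.001,-0.0025,0,0],[-1,0.001,-0.0035,0,0],[-1,0.001,-0.0045,0,0],[-1,0.001,-0.0055,0,0],[-1,0.001,-0.0065,0,0],[-1,0.001,-0.0075,0,0],[-1,0.001,-0.0085,0,0],[-1,0.001,-0.0095,0,0]]}}

```text
time_s: 13.52
tool_pos: [0.5084, 0.1505, 0.038]
tool_rot: [-85.4, 89.6, -160.0]
force: [-7.6, -2.3, 0.4]
grip_width: 0.0005
```

```bash
python3 tr.py w11
```

```text
t 13.525 rel [47.2 30.9] z 38.0 F frame [-7.9 -0.2  0.4]
150 158/35 153/46 158/7 147/47 150/7 141/47 143/8 139/8 132/52 561/-9332 126/52 122/53 119/51 116/53 113/52 110/51 106/51 103/52 100/52 96/53 92/52 89/52 85/53 81/52 78/52 74/53 70/52
200 158/36 158/23 158/7 154/8 150/8 147/7 143/6 139/7 132/53 129/53 126/51 122/52 119/52 116/52 113/52 109/51 106/53 103/53 100/52 96/52 93/53 89/53 85/51 82/53 78/52 74/53 70/51
324 158/35 159/21 158/7 154/6 151/7 147/7 143/6 139/8 132/52 129/50 126/52 122/52 119/52 116/51 113/52 110/51 106/51 103/52 100/52 96/52 93/52 89/52 85/53 82/52 78/52 74/53 70/52
450 159/34 158/22 158/7 154/8 151/6 147/7 143/8 139/6 132/51 129/52 126/52 123/53 119/52 116/53 113/52 110/51 106/53 103/52 100/52 96/52 92/51 89/52 85/53 82/53 78/53 74/53 70/52
500 156/46 153/45 150/45 147/45 145/43 142/44 139/41 139/7 132/52 129/52 126/53 123/52 119/53 116/51 113/52 110/51 106/53 103/52 100/53 96/52 93/52 89/51 84/46 79/44 76/47 72/48 69/49
```

Emit:
{"api": "step_arm", "payload": {"deltas": [[-1,0,-0.0008,0,0],[-1,0,-0.0016,0,0],[-1,0,-0.0024,0,0],[-1,0,-0.0032,0,0],[-1,0,-0.004,0,0],[-1,0,-0.0048,0,0],[-1,0,-0.0056,0,0],[-1,0,-0.0064,0,0],[-1,0,-0.0072,0,0],[-1,0,-0.008,0,0],[-1,0,-0.009,0,0],[-1,0,-0.01,0,0]]}}

```text
time_s: 15.08
tool_pos: [0.5021, 0.1488, 0.0395]
tool_rot: [55.8, 90.0, -18.8]
force: [0.3, 0.8, -0.4]
grip_width: 0.0003
```

```bash
python3 tr.py w12
```

```text
t 15.075 rel [40.6 30.9] z 39.5 F frame [ 0.5  0.6 -0.4]
150 158/13 146/48 152/7 141/46 144/7 141/7 131/51 128/52 125/53 122/52 119/51 116/53 113/52 109/52 106/52 103/53 100/53 96/53 93/52 89/53 85/51 82/52 78/52 75/53 71/53 67/52 63/52
200 158/12 156/7 152/6 148/6 144/7 141/6 131/53 128/51 125/53 122/54 119/53 116/52 113/52 109/52 106/53 103/52 99/52 96/52 92/52 89/52 85/51 82/52 78/51 74/52 71/52 67/52 63/53
324 158/13 156/7 152/9 148/7 144/8 141/8 131/52 128/52 125/53 122/53 119/52 116/53 113/53 109/51 106/52 103/51 99/52 96/52 93/52 89/53 85/51 82/52 78/53 75/53 71/53 67/52 62/50
450 158/12 156/7 152/8 148/8 145/7 141/8 131/53 128/52 125/51 122/52 119/53 116/52 113/53 109/51 106/53 103/51 100/52 96/52 93/52 89/53 85/51 82/52 78/52 75/52 71/52 67/53 63/53
500 150/44 146/48 144/45 141/49 139/40 135/47 131/53 128/53 125/53 122/53 119/52 116/52 113/53 109/52 106/52 103/52 99/51 96/52 93/52 89/53 85/51 80/46 77/46 73/48 70/49 66/49 62/50
```

View pics/w12.png

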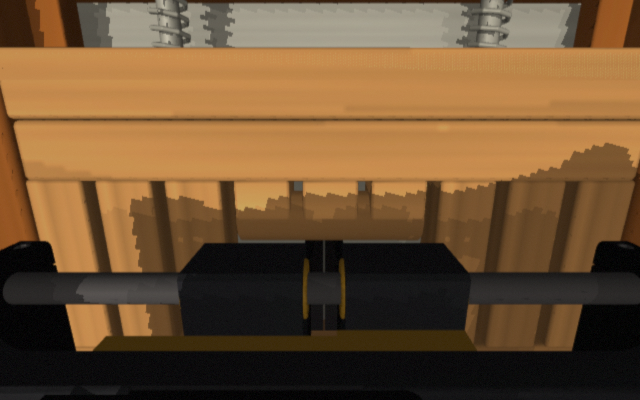

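The fingers are free and the bar sits tight against the board. I retract to the middle of the hole and then straight up.

Emit:
{"api": "step_arm", "payload": {"deltas": [[-1,0,-0.004,0,0],[-1,0,-0.007,0,0],[-1,-0.01,-0.007,0,0],[-1,-0.03,-0.007,0,0],[-1,-0.07,-0.007,0,0],[-1,-0.12,-0.007,0,0],[-1,-0.17,-0.007,0,0],[-1,-0.17,-0.007,0,0],[-1,-0.17,-0.007,0,0]]}}

```text
time_s: 16.25
tool_pos: [0.4953, 0.1469, 0.2102]
tool_rot: [50.5, 89.9, -24.1]
force: [0.2, 0.2, 0.7]
grip_width: 0.0002
```

```bash
python3 tr.py w13
python3 - <<'E'
from h import *
for c in ['top','scene']:
    cam=camera_model(c);p,d=read_camera(c)
    for t in ['mug','ramekin','caddy','espresso_cup_4']:
        for r in regions_of(c,t)[:1]: print(c,t,r['pixel'],round(r['p'],2))
E
```

```text
t 16.25 rel [33.6 30.9] z 210.2 F frame [0.3 0.1 0.7]
150 198/1 190/0 182/2 175/0 167/0 160/-1 152/0 143/1 135/0 127/0 119/1 110/0 102/0 93/0 84/-1 75/-1 66/0 57/0 47/0 38/0 28/-1 18/0 9/1 -2/0 -12/0 -23/-1 -33/1
200 198/0 190/0 172/52 165/51 159/51 155/31 148/31 141/30 131/53 124/53 117/52 110/52 103/52 95/52 88/52 80/52 72/53 64/52 56/52 48/52 40/52 32/52 23/53 14/52 6/53 -3/52 -12/52
324 198/1 190/1 172/52 165/53 159/52 158/12 1313/-9348 143/9 132/52 124/52 117/51 110/52 103/53 95/52 88/53 80/54 72/53 64/52 49/8 40/8 30/8 20/7 10/6 1/8 6/52 -3/52 -12/53
450 198/-1 191/-1 172/51 166/52 159/51 155/30 148/31 141/30 132/52 125/52 117/51 110/53 103/52 95/51 88/53 80/52 72/52 65/52 57/52 48/51 40/52 32/53 24/54 15/53 6/52 -3/53 -12/53
500 198/-1 191/0 183/0 175/0 168/-1 160/0 152/-1 144/1 136/-1 127/1 119/0 111/-1 102/11 94/17 85/15 76/4 66/-1 57/0 48/1 38/1 29/1 19/0 9/0 1/8 -6/17 -13/25 -23/25
top mug [217.5, 230.3] 0.96
top ramekin [361.8, 203.6] 0.86
top caddy [345.5, 174.8] 0.85
top espresso_cup_4 [429.0, 178.1] 0.8
scene mug [270.0, 277.4] 0.59
scene ramekin [363.0, 182.3] 0.68
scene caddy [327.3, 171.0] 0.74
scene espresso_cup_4 [381.5, 143.2] 0.6
```

View pics/w13.png

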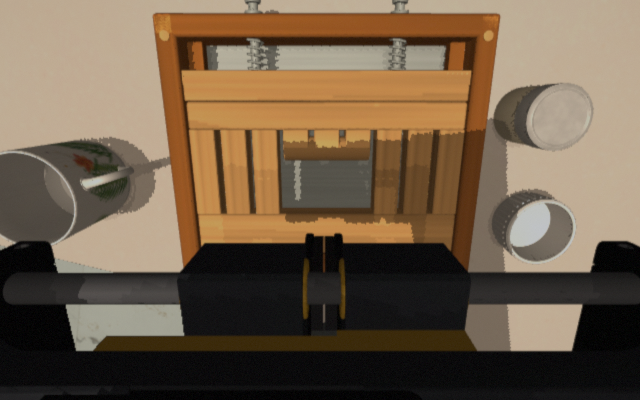

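The board lies flush at 52 mm throughout, the bar is tight against it and the objects haven't moved. Handing in.

```bash
python3 -c "
from cell import env
print(env.sign_off())"
```

```text
the job is handed in; nothing more can be done
None
```

The board is back in its frame and the job is handed in after about 16.4 s of the 38 s allowed. No verdict is reported at hand-in.

**What I did**
- I pushed the board back at its slant with closed fingers in the hand hole, until its back tongue was in the groove and the bar was pressed back about 17 mm.
- I then lowered the front, held only by friction on the hole edge. It settled flat with the bar at about 18 mm, right at the top of the safe range you gave.
- I eased it towards the robot at about 6–8 mm/s, then backed the fingers off and lifted them clear.

**Last checks**
- **Board:** its top measures 52 mm high everywhere, level with the rails.
- **Bar:** it sits tight against the board's back edge, at about 3 mm of travel, which is the home position.
- **Contact:** the force on the tool is about 0 N and the hand is well clear.
- **Crockery and tins:** all four show within about 4 pixels of where they stood at the start, roughly 10 mm at most.

No check failed. I had no direct view of the front tongue under the lip. I infer it from the bar's position and the board being flush. I also had no reading of the bar's speed, only slow moves throughout.

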